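# Latch the filter cover of a bench fume unit

### The arm

A 6-joint arm with a two-finger parallel gripper is mounted at the origin on the work surface. World frame = base frame: x ahead of the robot, y to its left, z up, the work surface at z = 0. Lengths are in m, angles in rad, forces in N, time in s.
With the tool pointing down it reaches from about 0.375 to 0.9 m from the base axis. Payload 3.1 kg.
Tool frame: the origin (TCP) lies between the finger pads; the fingertips stand 17 mm ahead of it and the grasp point (between the pads) lies 2 mm behind it (robot.nose_length is the distance from the TCP to the fingertips, in m); z points along the fingers, y is the line along which they close (so a half turn about z gives the same grasp; the last joint's range is limited). The gripper opens to 87 mm and grips with 3 to 60 N. Pads are 19 mm wide; open, the fingers measure 117 mm over their backs; the gripper's body (75 mm by 190 mm) begins 51 mm behind the grasp point.
Start: joints at [-1.351, 0.527, 1.433, -0, 1.181, -0.178], TCP at [0.243, -0.576, 0.24] pointing down, gripper open.
Joint ranges: [-3.08, 3.08], [-0.75, 2.2], [0.22, 2.44], [-1.43, 4.57], [0, 2.65], [-2.85, 2.85]. Speed limits (rad/s): [2.79, 2.79, 3.14, 3.14, 3.14, 3.14].

### API

Orientations are given as a unit quaternion [x, y, z, w].
In Python, from rig import robot, cams gives the robot as it stands.
- The arm moves only by the shell command python3 -m pendant 'ROWS' [FORCE]. ROWS is JSON, a list of rows, each an object with "jaw": the opening, from 0 (shut) to 1 (fully open); "linear": the shift along the tool's x, y, z in cm, a list of three; "twist": the turn about the tool's z in degrees. A call has 1 to 12 rows; each row shifts and turns the commanded pose from where the row before left it, along the tool's axes as they then stand; what a row does not reach is not made up. A row lasts 1/12 s, in which the tool goes at most 41.7 mm and 7.16 degrees, less where a joint would pass 70% of its speed; a pose out of reach is approached as far as the arm can. A call is refused whole if a number of a shift passes 4.17 or a number of a turn 7.16, either way. A call with a gripper value outside its range is refused whole. The fingers move at their own pace and stop on an object; FORCE is the grip in N (left out, the last holds). Time passes only in rows, so rows that do not move let the fingers close. It gives the time, the measured TCP pose, the force, the opening and the grip force at its end, in the units of the state.
- robot.get_obs(): the state, without advancing time (a new reading comes with each control period).
- cams.camera(name): name is "side" or "top"; returns a dict with "color" (420x560x3 uint8, blue, green, red), "depth" (420x560 float32, m along the optical axis (not along the pixel's ray), 0 where there is no reading), "fov_y" (degrees; the focal length in pixels is half the picture's height over the tangent of half this angle, whatever the lens; pixels are square), "cx", "cy" (the principal point, pixels), "k1" (the pictures are not rectified: a ray, as slopes to the right and down, at radius r is drawn at 1 + k1 r^2 times it, then the intrinsics apply), "view" (4x4, takes a point from world to camera coordinates). Camera axes: x right, y down, z forward; pixel columns grow to the right and rows downward; lengths in m; the calibration is good to about 2 mm. A picture is of the moment at which its call begins.
- robot.hand_in(): hands the job in; it is judged then, once.
The state is a dict: "time": time; "q": joint angles; "joint_velocities": joint speeds; "joint_torque": joint torques, N m; "position": TCP position; "tool_rot": TCP orientation; "ft_force": force on the tool from outside, world axes, zero at the start; "moment": the same for the moment, N m; "grip_width": finger opening in m; "grip_force": force on a finger pad.
Only numpy, scipy, OpenCV 4.12 (cv2) and the standard library are available. Lean on these libraries where they do the work, as an engineer would, in place of code of your own. Each camera call takes 0.05 s, during which the arm holds its last target. There are 200 camera calls.

### The job

The filter cover on top of the white fume unit has two black wing-headed quarter-turn fasteners, and one of them was left open: it stands higher, with its wing along the cover. Press that fastener down against its spring, turn it a quarter turn clockwise (seen from above) and let go, so that its cam catches and it stays down; leave the fastener that is already latched as it is.

Things in the scene. Friction and masses are not known exactly. Their poses are not given: they have to be found in the camera images.
- loose_head (a point): Centre of the top of the open fastener's head, moving with it: x along the wing, y across, z up. Black upright wing 42 mm long, 12 mm thick, 24 mm tall on a 14 mm stem with a 20 mm collar; pinch it across its thickness from above. Open, its top is 40 mm above the grey cover plate, which is 90 mm above the table; under it a steel seat, 42 mm across, 2 mm thick. It may be at either end of the cover.
- loose_press (a joint): How far the open fastener is pressed down, m: 0 = up, end stop 0.012. A spring resists, 2 N at 0 to 8 N at the end stop. Its cross bar is freed to turn only while pressed at least 8 mm (10 mm is good); higher up a slot blocks it. Turned and let go, it springs up to about 5.5 mm and is caught there.
- loose_turn (a joint): Clockwise turn of the open fastener seen from above, rad: 0 = open (wing along the cover's length), 1.57 = quarter turn (wing across the cover), end stop 1.66. Turns easily while pressed (0.03 N m). Let go from about 1.25 on, the cam catches; let go before that, it does not.
- latched_turn (a joint): The same angle of the other fastener, alike but already latched: about 1.57, wing across the cover, 5.5 mm lower, 170 mm from the open one. Both sit near the ends of the 260 x 130 mm grey cover with vent slots on the fixed white unit (310 x 210 x 90 mm). The low round grey fan-speed knob on the unit's edge strip is no fastener.

How it is judged:
By the outcome, as a careful person would: the job done as asked, in the order asked, and still so for the second after the job is handed in, with the robot touching nothing.
It also fails if it takes over 35 s, if anything falls off the work surface, if the arm or the gripper's body presses on something with over 40 N, if the wrist force passes 120 N, or if a joint passes its speed limit or range.

## Working session

There is one attempt and no reset: what is moved stays moved. The work goes in short steps, Python scripts to look and compute and a shell command to move; the robot and the scene stay as the last step left them, time stands still between calls to the robot, and variables do not carry over. Pictures are saved under pics/ and viewed, at most 10 in all, crops included, and the job is handed in when it is done.

```bash
mkdir -p pics
python3 - <<'E'
from rig import robot,cams
import cv2,numpy as np
o=robot.get_obs();print(o['time'],o['position'],o['tool_rot'],o['grip_width'])
for n in('top','side'):
    c=cams.camera(n);cv2.imwrite(f'pics/{n}1.png',c['color']);print(n,c['fov_y'],c['cx'],c['cy'],c['k1'],np.round(c['view'],3).tolist())
E
```

```text
0.0 [ 0.24256901 -0.5752727   0.23857738] [ 9.80182405e-01  1.98094202e-01 -2.14633938e-05 -1.06748304e-03] 0.0874015573420714
top 47.87333462293656 279.0572065260093 205.72478537807729 -0.16664432626176967 [[-0.004, -1.0, -0.019, 0.064], [-0.996, 0.006, -0.093, 0.606], [0.093, 0.018, -0.995, 0.932], [0.0, 0.0, 0.0, 1.0]]
side 42.796289140777446 283.49591449121573 212.5797393356747 -0.19197357789154457 [[-0.757, -0.653, -0.006, 0.477], [-0.383, 0.452, -0.806, 0.292], [0.53, -0.608, -0.592, 0.604], [0.0, 0.0, 0.0, 1.0]]
```

View pics/top1.png

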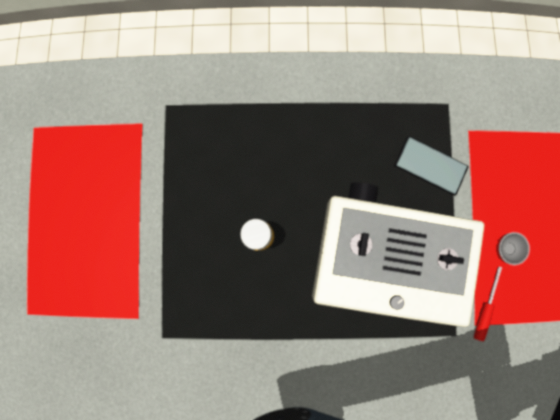

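View pics/side1.png

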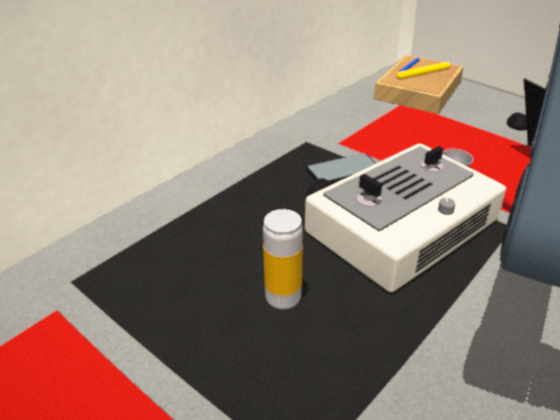

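The top view shows the latched wing, across the cover, at (362,244). The open one, along the cover, is at (451,259), and the knob is at (397,302). In the side view the open head is at (434,156) and the latched one at (370,186).

```bash
cat > h.py <<'E'
from rig import robot,cams
import cv2,numpy as np
def ray(c,uv):
    h=c['color'].shape[0];f=h/2/np.tan(np.radians(c['fov_y'])/2)
    K=np.array([[f,0,c['cx']],[0,f,c['cy']],[0,0,1]])
    s=cv2.undistortPoints(np.float64(uv).reshape(-1,1,2),K,np.array([c['k1'],0,0,0.]))[:,0]
    return np.c_[s,np.ones(len(s))]
def world(c,p):
    V=np.array(c['view']);return (p-V[:3,3])@V[:3,:3]
def plane(c,uv,z):
    o=world(c,np.zeros((1,3)))[0];d=world(c,ray(c,uv))-o
    return o+d*((z-o[2])/d[:,2])[:,None]
def cloud(c,m):
    v,u=np.nonzero(m&(c['depth']>0));uv=np.c_[u,v]
    return uv,world(c,ray(c,uv)*c['depth'][v,u][:,None])
E
python3 - <<'E'
from h import *
for n,boxes in(('top',{'open':(432,242,470,275),'lat':(345,228,380,262)}),('side',{'open':(420,143,448,172),'lat':(355,170,385,205)})):
    c=cams.camera(n);g=c['color'].max(2)
    for k,(a,b,d,e) in boxes.items():
        m=np.zeros(g.shape,bool);m[b:e,a:d]=g[b:e,a:d]<60
        nl,lab,st,ce=cv2.connectedComponentsWithStats(m.astype(np.uint8));i=1+st[1:,4].argmax();m=lab==i
        uv,p=cloud(c,m)
        print(n,k,st[i],'plane',plane(c,[ce[i]],.128 if k=='open' else .122).round(4),'z pct',np.percentile(p[:,2],[5,50,95]).round(4))
        zt=np.percentile(p[:,2],95);t=p[p[:,2]>zt-.006][:,:2]
        r=cv2.minAreaRect(np.float32(t*1000));print(len(t),'mean',t.mean(0).round(4),'rect',r,'box',cv2.boxPoints(r).round(0).tolist())
c=cams.camera('top')
m=(c['color'].min(2)>0); m[:]=False; m[190:335,305:490]=True
uv,p=cloud(c,m);s=(p[:,2]>.08)&(p[:,2]<.1)
r=cv2.minAreaRect(np.float32(p[s,:2]*1000));print('unit',r,np.median(p[s,2]))
im=c['color'][180:340,300:500];cv2.imwrite('pics/crop.png',cv2.resize(im,None,fx=4,fy=4,interpolation=cv2.INTER_CUBIC)[:600])
E
```

```text
top open [440 255  23   8 122] plane [[ 0.4971 -0.2556  0.128 ]] z pct [0.1089 0.1235 0.1265]
105 mean [ 0.4967 -0.2588] rect ((496.410400390625, -259.55206298828125), (38.41314697265625, 11.856184959411621), 77.15515899658203) box [[486.0, -277.0], [498.0, -280.0], [506.0, -242.0], [495.0, -240.0]]
top lat [359 234   9  21 128] plane [[ 0.5265 -0.0931  0.122 ]] z pct [0.1151 0.1289 0.1315]
112 mean [ 0.5265 -0.0927] rect ((526.2024536132812, -92.65585327148438), (10.081594467163086, 37.501609802246094), 79.7831039428711) box [[507.0, -94.0], [544.0, -101.0], [546.0, -91.0], [509.0, -84.0]]
side open [425 148  17  17 200] plane [[ 0.4808 -0.2294  0.128 ]] z pct [0.1015 0.1139 0.1239]
72 mean [ 0.4913 -0.2543] rect ((491.6792297363281, -255.9560546875), (36.00582504272461, 9.145416259765625), 76.79267883300781) box [[483.0, -272.0], [492.0, -275.0], [500.0, -239.0], [491.0, -237.0]]
side lat [360 174  25  23 337] plane [[ 0.5186 -0.0871  0.122 ]] z pct [0.0917 0.1197 0.1298]
120 mean [ 0.5197 -0.0894] rect ((521.702392578125, -91.21715545654297), (13.387941360473633, 37.55623245239258), 80.22476959228516) box [[502.0, -95.0], [539.0, -101.0], [541.0, -88.0], [504.0, -81.0]]
unit ((491.9188537597656, -173.2482452392578), (306.6473388671875, 205.9186248779297), 79.97596740722656) 0.08803808722798666
```

View pics/crop.png

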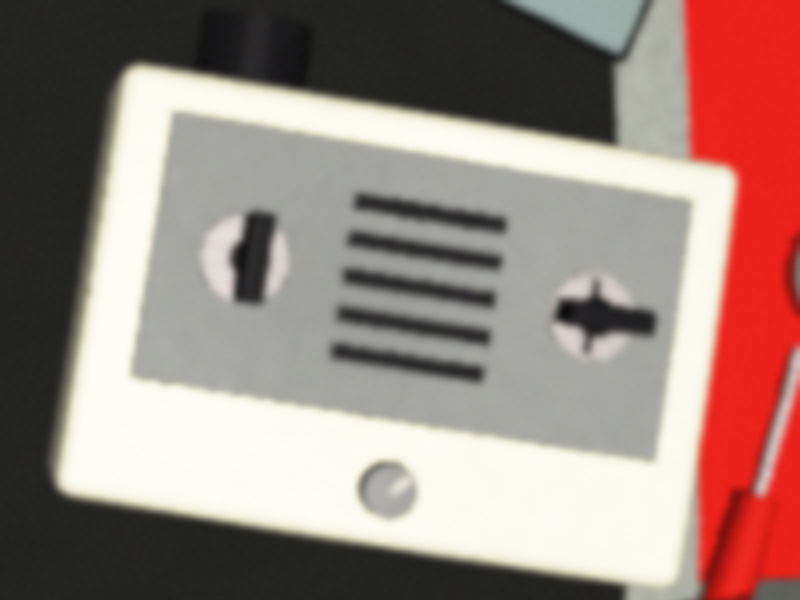

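Spacing check: from the latched head at (0.526,-0.093), 170 mm along the 80° axis gives (0.4965,-0.260), which matches the open head measured at (0.496,-0.259). I'll move above it.

```bash
python3 -m pendant '[{"jaw":1,"linear":[2.97,-1.6,0],"twist":0},{"jaw":1,"linear":[2.97,-1.6,0],"twist":0},{"jaw":1,"linear":[2.97,-1.6,0],"twist":0},{"jaw":1,"linear":[2.97,-1.6,0],"twist":0},{"jaw":1,"linear":[2.97,-1.6,0],"twist":0},{"jaw":1,"linear":[2.97,-1.6,0],"twist":0},{"jaw":1,"linear":[2.97,-1.6,0],"twist":0},{"jaw":1,"linear":[2.97,-1.6,0],"twist":0},{"jaw":1,"linear":[2.97,-1.6,0],"twist":0},{"jaw":1,"linear":[2.97,-1.6,0],"twist":0},{"jaw":1,"linear":[2.97,-1.6,0],"twist":0},{"jaw":1,"linear":[2.97,-1.6,0],"twist":0}]' 40
python3 -m pendant '[{"jaw":1,"linear":[0,0,0.8],"twist":-7.14},{"jaw":1,"linear":[0,0,0.8],"twist":-7.14},{"jaw":1,"linear":[0,0,0.8],"twist":-7.14},{"jaw":1,"linear":[0,0,0.8],"twist":-7.14},{"jaw":1,"linear":[0,0,0.8],"twist":-7.14},{"jaw":1,"linear":[0,0,0.8],"twist":-7.14},{"jaw":1,"linear":[0,0,0.8],"twist":-7.14},{"jaw":1,"linear":[0,0,0.8],"twist":-7.14},{"jaw":1,"linear":[0,0,0],"twist":0},{"jaw":1,"linear":[0,0,0],"twist":0}]'
python3 - <<'E'
from h import *
from scipy.spatial.transform import Rotation as R
o=robot.get_obs();M=R.from_quat(o['tool_rot']).as_matrix();print(M.round(3),o['q'],o['ft_force'])
d=np.array([.496,-.259,.126])-o['position'];print('tool shift cm',(M.T@d*100).round(2))
a=cams.camera('top')['color'][180:340,300:500];b=cams.camera('side')['color'][110:270,320:520]
cv2.imwrite('pics/c2.png',cv2.resize(np.vstack([a,b]),None,fx=1.85*2*.5*2*.5*1,fy=1.85,interpolation=cv2.INTER_CUBIC))
E
```

```text
time: 1.25
position: [0.4974, -0.2591, 0.2396]
tool_rot: [0.98, 0.198, 0.0, 0.0]
ft_force: [0.4, -0.1, 0.5]
grip_width: 0.0873
grip_force: 0.0
time: 2.08
position: [0.4964, -0.2604, 0.1752]
tool_rot: [0.767, 0.641, -0.0, -0.001]
ft_force: [-0.5, -0.4, 0.6]
grip_width: 0.087
grip_force: 0.0
[[ 0.177  0.984 -0.001]
 [ 0.984 -0.177  0.001]
 [ 0.001 -0.001 -1.   ]] [-6.82508983e-01  5.26286827e-01  1.65858625e+00  5.83936412e-05
  9.57839700e-01 -5.04241859e-01] [-0.45470949 -0.36153647  0.58451062]
tool shift cm [ 0.13 -0.06  4.92]
```

View pics/c2.png

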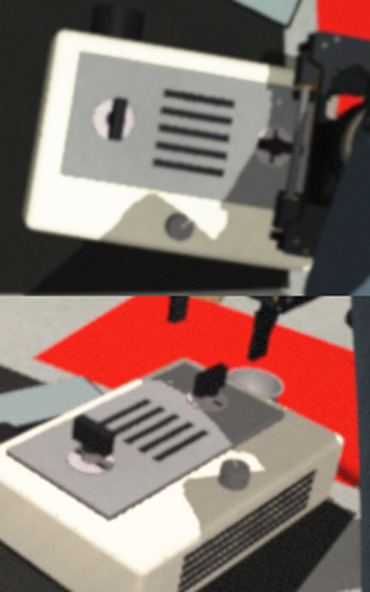

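In the top half of the picture the open wing is at about (275,145), with the jaws on either side of it along the across-cover direction. In the side half the finger tips straddle the head top at (210,375). The alignment looks right, so I'll descend and pinch lightly.

```bash
python3 -m pendant '[{"jaw":0.6,"linear":[0.1,-0.05,1],"twist":0},{"jaw":0.6,"linear":[0,0,1],"twist":0},{"jaw":0.6,"linear":[0,0,1],"twist":0},{"jaw":0.6,"linear":[0,0,1],"twist":0},{"jaw":0.6,"linear":[0,0,0.9],"twist":0},{"jaw":0.3,"linear":[0,0,0],"twist":0},{"jaw":0,"linear":[0,0,0],"twist":0},{"jaw":0,"linear":[0,0,0],"twist":0},{"jaw":0,"linear":[0,0,0],"twist":0},{"jaw":0,"linear":[0,0,0],"twist":0}]' 12
python3 -m pendant '[{"jaw":0,"linear":[0,0,0],"twist":0},{"jaw":0,"linear":[0,0,0],"twist":0},{"jaw":0,"linear":[0,0,0],"twist":0},{"jaw":0,"linear":[0,0,0],"twist":0}]' 12
python3 - <<'E'
from h import *
b=cams.camera('side')['color'][110:230,360:520]
cv2.imwrite('pics/c3.png',cv2.resize(b,None,fx=4,fy=4,interpolation=cv2.INTER_CUBIC))
print(robot.get_obs()['moment'])
E
```

```text
time: 3.02
position: [0.4966, -0.2598, 0.1271]
tool_rot: [0.766, 0.643, 0.0, 0.001]
ft_force: [0.5, 0.6, 0.2]
grip_width: 0.0283
grip_force: 0.0
time: 3.35
position: [0.4954, -0.2593, 0.1269]
tool_rot: [0.766, 0.643, -0.001, -0.001]
ft_force: [-3.1, -0.1, 4.1]
grip_width: 0.0123
grip_force: 12.0
[-0.07001773  0.58112745  0.02555255]
```

View pics/c3.png

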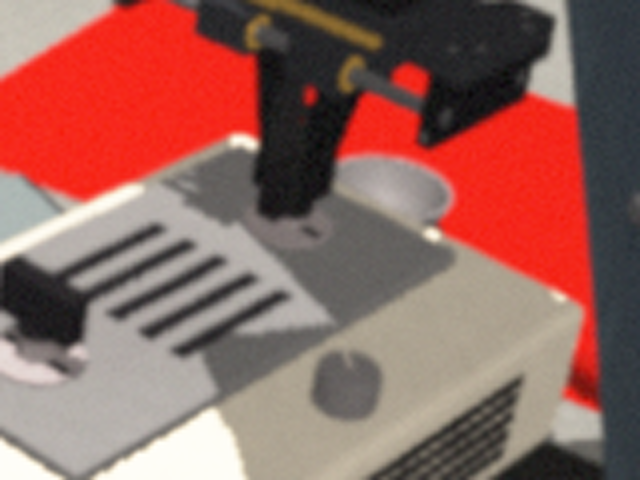

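The pads are shut on the wing: width is 12.3 mm and the fingers sit at (290,200), above the seat. Next I'll press down 10 mm.

```bash
python3 -m pendant '[{"jaw":0,"linear":[0,0,0],"twist":0},{"jaw":0,"linear":[0,0,0],"twist":0},{"jaw":0,"linear":[0,0,0.25],"twist":0},{"jaw":0,"linear":[0,0,0.25],"twist":0},{"jaw":0,"linear":[0,0,0.25],"twist":0},{"jaw":0,"linear":[0,0,0.25],"twist":0},{"jaw":0,"linear":[0,0,0],"twist":0},{"jaw":0,"linear":[0,0,0],"twist":0},{"jaw":0,"linear":[0,0,0],"twist":0}]' 30
python3 - <<'E'
from h import *
b=cams.camera('side')['color'][110:230,360:520]
cv2.imwrite('pics/c4.png',cv2.resize(b,None,fx=4,fy=4,interpolation=cv2.INTER_CUBIC))
print(robot.get_obs()['moment'])
E
```

```text
time: 4.15
position: [0.4956, -0.2594, 0.12]
tool_rot: [0.766, 0.643, -0.0, -0.0]
ft_force: [-8.9, 3.0, 26.8]
grip_width: 0.0121
grip_force: 30.1
[ 0.52446301  1.73117731 -0.0110668 ]
```

View pics/c4.png

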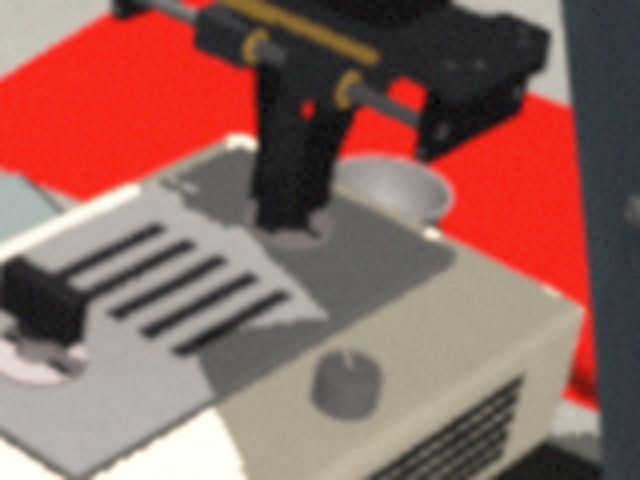

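At 26.8 N and only 7 mm of travel, the head seems to be at its end stop. I'll ease off a little before turning.

```bash
python3 -m pendant '[{"jaw":0,"linear":[0,0,-0.15],"twist":0},{"jaw":0,"linear":[0,0,-0.1],"twist":0},{"jaw":0,"linear":[0,0,0],"twist":0},{"jaw":0,"linear":[0,0,0],"twist":0}]'
python3 -m pendant '[{"jaw":0,"linear":[0,0,0],"twist":3},{"jaw":0,"linear":[0,0,0],"twist":4},{"jaw":0,"linear":[0,0,0],"twist":4},{"jaw":0,"linear":[0,0,0],"twist":0},{"jaw":0,"linear":[0,0,0],"twist":0}]'
python3 -c "
from h import *
o=robot.get_obs();print(o['moment'],o['q'])"
```

```text
time: 4.53
position: [0.4955, -0.2593, 0.1203]
tool_rot: [0.766, 0.643, -0.0, -0.0]
ft_force: [-6.7, 1.5, 11.8]
grip_width: 0.0122
grip_force: 30.0
time: 4.95
position: [0.4957, -0.2595, 0.1202]
tool_rot: [0.823, 0.568, -0.001, -0.0]
ft_force: [-5.5, 0.4, 12.2]
grip_width: 0.0123
grip_force: 31.4
[0.12084251 0.97818582 0.68310668] [-0.68117757  0.60804009  1.7014736  -0.00208649  0.83253954 -0.31644384]
```

Run:
```python
from h import *
a=cams.camera('side')['color'][125:185,405:465];b=cams.camera('top')['color'][225:285,425:485]
f=lambda i:cv2.convertScaleAbs(cv2.resize(i,(400,400),interpolation=cv2.INTER_CUBIC),alpha=2,beta=10)
cv2.imwrite('pics/c5.png',np.hstack([f(a),f(b)]))
c=cams.camera('side');V=np.array(c['view']);f=210/np.tan(np.radians(c['fov_y'])/2)
for P in [(.4957,-.2595,.103),(.4957,-.2595,.092),(.4957,-.2595,.118)]:
    p=V[:3,:3]@P+V[:3,3];s=p[:2]/p[2];s=s*(1+c['k1']*(s@s));u=s*f+[c['cx'],c['cy']];print(P,u.round(1),((u-[405,125])*400/60).round())
```

```text
(0.4957, -0.2595, 0.103) [431.5 159. ] [177. 227.]
(0.4957, -0.2595, 0.092) [430.6 164.1] [171. 261.]
(0.4957, -0.2595, 0.118) [432.7 151.9] [185. 179.]
```

View pics/c5.png

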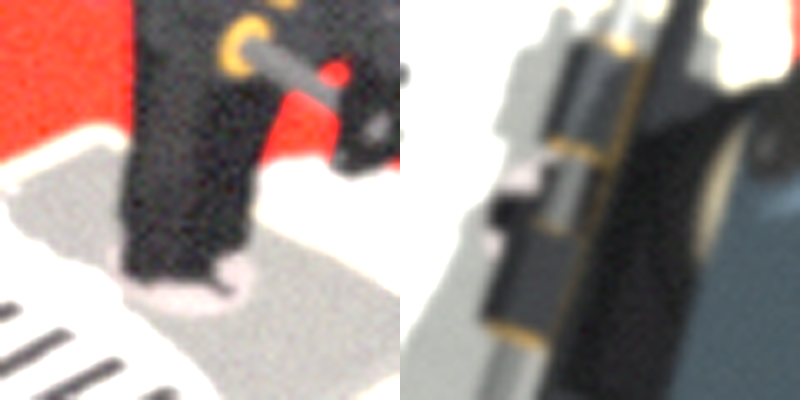

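The tips are about 11 mm above the seat, so the hard stop should be the fastener's own. The 0.68 N·m moment is higher than expected. I'll back the press off slightly and watch the force and moment to find out what is resisting.

```bash
S='from h import *
o=robot.get_obs();print("M",o["moment"].round(2),"w",o["grip_width"])'
python3 -m pendant '[{"jaw":0,"linear":[0,0,-0.1],"twist":0},{"jaw":0,"linear":[0,0,0],"twist":0},{"jaw":0,"linear":[0,0,0],"twist":0}]'; python3 -c "$S"
python3 -m pendant '[{"jaw":0,"linear":[0,0,-0.1],"twist":0},{"jaw":0,"linear":[0,0,0],"twist":0},{"jaw":0,"linear":[0,0,0],"twist":0}]'; python3 -c "$S"
```

```text
time: 5.35
position: [0.4957, -0.2595, 0.1206]
tool_rot: [0.823, 0.568, -0.001, -0.0]
ft_force: [-4.8, 0.5, 7.4]
grip_width: 0.0121
grip_force: 31.4
M [0.01 0.79 0.7 ] w 0.012134255023884629
time: 5.6
position: [0.4957, -0.2595, 0.1214]
tool_rot: [0.823, 0.568, -0.001, -0.0]
ft_force: [-4.7, 0.9, 7.0]
grip_width: 0.0125
grip_force: 31.4
M [0.   0.82 0.74] w 0.01247486451615775
```

The vertical force now behaves like the spring at about 10 mm, yet the turn is blocked, and the head seemed already about 5 mm down when I gripped it. That would fit the latched fastener. I'll check the other head's height against the plate beside it before turning anything further.

Run:
```python
from h import *
for n,(a,b,d,e) in (('top',(325,210,470,290)),('side',(325,160,480,235))):
    c=cams.camera(n);m=np.zeros(c['depth'].shape,bool);m[b:e,a:d]=1
    uv,p=cloud(c,m);col=c['color'][uv[:,1],uv[:,0]].max(1)
    for k,ctr in(('L',(.5262,-.0927)),('R',(.496,-.2595))):
        r=np.hypot(*(p[:,:2]-ctr).T)
        pl=(r>.028)&(r<.045)&(p[:,2]<.1)&(p[:,2]>.08)&(col>60)
        print(n,k,'plate',np.median(p[pl,2]).round(4),pl.sum())
        w=(r<.024)&(col<60)&(p[:,2]>.1);z=np.sort(p[w,2]);print('  head z top pct',np.percentile(z,[50,75,90,97]).round(4),len(z)) if w.sum() else 0
c=cams.camera('top');d=c['depth'];print((d[228:262,352:372:2]*1000).astype(int)[::3])
b=cams.camera('side')['color'][140:235,330:450];cv2.imwrite('pics/c6.png',cv2.convertScaleAbs(cv2.resize(b,None,fx=6,fy=6,interpolation=cv2.INTER_CUBIC),alpha=1.6))
```

```text
top L plate 0.0894 1084
  head z top pct [0.1289 0.1301 0.131  0.1317] 124
top R plate 0.0892 470
  head z top pct [0.1182 0.1252 0.1508 0.1558] 72
side L plate 0.0892 710
  head z top pct [0.1202 0.1271 0.1291 0.1299] 305
side R plate 0.0885 423
  head z top pct [0.1067 0.1082 0.1101 0.1119] 67
[[893 893 893 892 889 892 891 892 891 890]
 [891 893 892 893 892 891 891 893 891 892]
 [893 892 892 890 890 855 853 853 852 891]
 [890 892 889 886 871 849 851 852 851 891]
 [886 888 888 888 867 849 851 850 890 888]
 [886 888 892 874 860 849 848 849 888 887]
 [889 888 887 874 853 850 849 849 889 888]
 [885 887 889 889 846 849 850 846 887 886]
 [890 887 887 867 849 850 847 852 884 888]
 [889 890 887 886 851 849 847 889 889 891]
 [886 885 887 887 885 889 885 887 888 885]
 [887 888 884 885 888 887 887 886 885 884]]
```

View pics/c6.png

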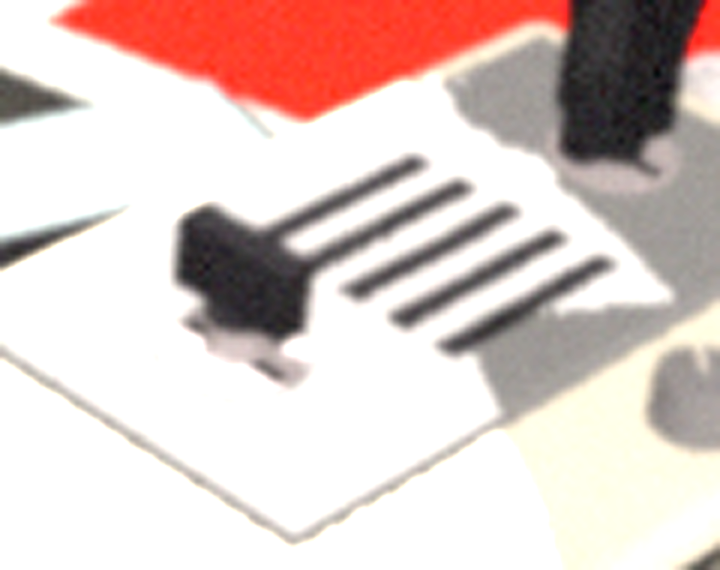

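The picture settles it. The left head at (245,270) stands about 40 mm above the plate, measured in both cameras. The right head was about 5 mm lower from the start, had a spring force equal to about 5 mm of press, and stops turning almost at once clockwise. So the left fastener is the open one, and I've gripped the latched one: the wing directions are the opposite of the description. I'll put this one back as it was and release it.

```bash
python3 -m pendant '[{"jaw":0,"linear":[0,0,0],"twist":-4},{"jaw":0,"linear":[0,0,0],"twist":-4},{"jaw":0,"linear":[0,0,0],"twist":-3},{"jaw":0,"linear":[0,0,0],"twist":0},{"jaw":0,"linear":[0,0,-0.2],"twist":0},{"jaw":0,"linear":[0,0,-0.2],"twist":0},{"jaw":0,"linear":[0,0,-0.1],"twist":0},{"jaw":0,"linear":[0,0,0],"twist":0},{"jaw":0,"linear":[0,0,0],"twist":0}]'
python3 -c "
from h import *
o=robot.get_obs();print('M',o['moment'].round(2),o['q'].round(3))"
```

```text
time: 6.55
position: [0.4954, -0.2594, 0.126]
tool_rot: [0.766, 0.643, -0.001, -0.001]
ft_force: [-4.6, -0.6, 4.1]
grip_width: 0.0116
grip_force: 30.0
M [-0.06  0.79 -0.03] [-6.820e-01  5.990e-01  1.698e+00 -1.000e-03  8.460e-01 -5.060e-01]
```

```bash
python3 -m pendant '[{"jaw":0.6,"linear":[0,0,0],"twist":0},{"jaw":0.6,"linear":[0,0,0],"twist":0},{"jaw":0.6,"linear":[0,0,0],"twist":0},{"jaw":0.6,"linear":[0,0,0],"twist":0},{"jaw":0.6,"linear":[0,0,-1.5],"twist":0},{"jaw":0.6,"linear":[0,0,-2],"twist":0},{"jaw":0.6,"linear":[0,0,-2],"twist":0},{"jaw":0.6,"linear":[0,0,-1.5],"twist":0},{"jaw":0.6,"linear":[0,0,0],"twist":0}]' 12
python3 -m pendant '[{"jaw":0.6,"linear":[2.1,0,0],"twist":0},{"jaw":0.6,"linear":[2.1,0,0],"twist":0},{"jaw":0.6,"linear":[2.1,0,0],"twist":0},{"jaw":0.6,"linear":[2.1,0,0],"twist":0},{"jaw":0.6,"linear":[2.1,0,0],"twist":0},{"jaw":0.6,"linear":[2.1,0,0],"twist":0},{"jaw":0.6,"linear":[2.1,0,0],"twist":0},{"jaw":0.6,"linear":[2.1,0,0],"twist":0},{"jaw":0.6,"linear":[0,0,0],"twist":-7},{"jaw":0.6,"linear":[0,0,0],"twist":-7},{"jaw":0.6,"linear":[0,0,0],"twist":-7},{"jaw":0.6,"linear":[0,0,0],"twist":-7}]'
python3 -m pendant '[{"jaw":0.6,"linear":[0,0,0],"twist":-7},{"jaw":0.6,"linear":[0,0,0],"twist":-7},{"jaw":0.6,"linear":[0,0,0],"twist":-7},{"jaw":0.6,"linear":[0,0,0],"twist":-7},{"jaw":0.6,"linear":[0,0,0],"twist":-7},{"jaw":0.6,"linear":[0,0,0],"twist":-7},{"jaw":0.6,"linear":[0,0,0],"twist":-7},{"jaw":0.6,"linear":[0,0,0],"twist":-7},{"jaw":0.6,"linear":[0,0,0],"twist":-6},{"jaw":0.6,"linear":[0,0,0],"twist":0},{"jaw":0.6,"linear":[0,0,0],"twist":0}]'
python3 - <<'E'
from h import *
from scipy.spatial.transform import Rotation as R
o=robot.get_obs();M=R.from_quat(o['tool_rot']).as_matrix()
d=np.array([.526,-.093,.127])-o['position'];print('q',o['q'].round(2),'yaw',np.degrees(np.arctan2(M[1,0],M[0,0])),'shift cm',(M.T@d*100).round(2))
c=cams.camera('side');m=np.zeros(c['depth'].shape,bool);m[143:172,420:448]=1
uv,p=cloud(c,m);k=(c['color'][uv[:,1],uv[:,0]].max(1)<60)&(np.hypot(*(p[:,:2]-[.496,-.2595]).T)<.03);print('R head z',np.percentile(p[k,2],[50,95]).round(4),k.sum())
t=p[k&(p[:,2]>np.percentile(p[k,2],95)-.006)][:,:2];print(cv2.minAreaRect(np.float32(t*1000)))
b=c['color'][110:230,330:490];cv2.imwrite('pics/c7.png',cv2.resize(b,None,fx=4,fy=4,interpolation=cv2.INTER_CUBIC))
E
```

```text
time: 7.3
position: [0.4985, -0.2609, 0.1991]
tool_rot: [0.766, 0.643, 0.001, 0.004]
ft_force: [-0.3, -0.5, 0.1]
grip_width: 0.0514
grip_force: 0.0
time: 8.3
position: [0.5254, -0.0935, 0.1949]
tool_rot: [0.585, 0.811, 0.0, -0.0]
ft_force: [0.7, 0.6, -0.4]
grip_width: 0.0521
grip_force: 0.0
time: 9.22
position: [0.5254, -0.0939, 0.1952]
tool_rot: [0.089, 0.996, 0.0, -0.0]
ft_force: [0.3, -0.2, -0.0]
grip_width: 0.052
grip_force: 0.0
q [-0.39  0.47  1.71  0.    0.97 -1.78] yaw 169.80848248418386 shift cm [-0.05  0.1   6.82]
R head z [0.1143 0.1238] 189
((491.9830627441406, -256.0132141113281), (37.369407653808594, 9.468916893005371), 76.46337127685547)
```

View pics/c7.png

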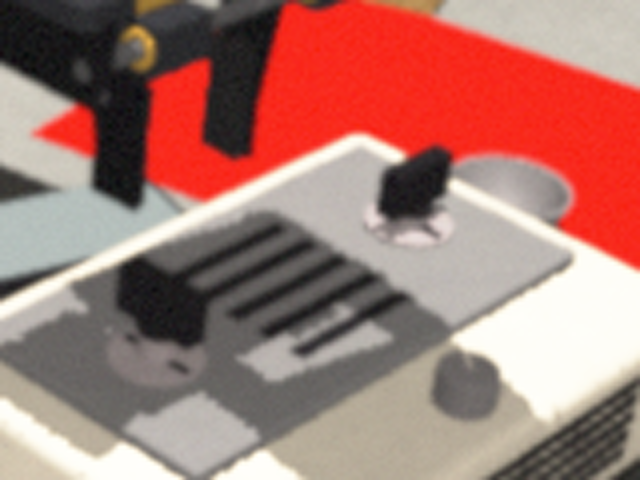

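The right head is back at its original height (0.1238 m now, 0.1239 m before) and angle (76.5°, was 76.8°), at (415,185). On the left seat at (155,355) the slot runs along the wing, so it is open. On the right seat the slot crosses the wing, so it is latched. I'll grip the left head now.

```bash
python3 -m pendant '[{"jaw":0.6,"linear":[0,0.05,1.4],"twist":0},{"jaw":0.6,"linear":[0,0.05,1.4],"twist":0},{"jaw":0.6,"linear":[0,0,1.4],"twist":0},{"jaw":0.6,"linear":[0,0,1.4],"twist":0},{"jaw":0.6,"linear":[0,0,1.2],"twist":0},{"jaw":0,"linear":[0,0,0],"twist":0},{"jaw":0,"linear":[0,0,0],"twist":0},{"jaw":0,"linear":[0,0,0],"twist":0},{"jaw":0,"linear":[0,0,0],"twist":0},{"jaw":0,"linear":[0,0,0],"twist":0},{"jaw":0,"linear":[0,0,0],"twist":0},{"jaw":0,"linear":[0,0,0],"twist":0}]' 12
python3 -m pendant '[{"jaw":0,"linear":[0,0,0],"twist":0},{"jaw":0,"linear":[0,0,0],"twist":0},{"jaw":0,"linear":[0,0,0.25],"twist":0},{"jaw":0,"linear":[0,0,0.25],"twist":0},{"jaw":0,"linear":[0,0,0.25],"twist":0},{"jaw":0,"linear":[0,0,0.25],"twist":0},{"jaw":0,"linear":[0,0,0],"twist":0},{"jaw":0,"linear":[0,0,0],"twist":0},{"jaw":0,"linear":[0,0,0],"twist":0}]' 30
python3 -c "
from h import *
o=robot.get_obs();print('M',o['moment'].round(2))"
```

```text
time: 10.27
position: [0.526, -0.0932, 0.1286]
tool_rot: [0.087, 0.996, -0.0, 0.0]
ft_force: [-0.4, -4.1, 1.0]
grip_width: 0.0136
grip_force: 2.7
time: 11.02
position: [0.5259, -0.094, 0.1186]
tool_rot: [0.087, 0.996, -0.001, 0.0]
ft_force: [-3.0, -5.4, 6.2]
grip_width: 0.0119
grip_force: 30.0
M [-0.75  0.39  0.  ]
```

Spring force 6.2 N after 10 mm of travel, with no hard stop, as expected for the open one. Starting the turn.

```bash
python3 -m pendant '[{"jaw":0,"linear":[0,0,0.05],"twist":0},{"jaw":0,"linear":[0,0,0],"twist":3},{"jaw":0,"linear":[0,0,0],"twist":4},{"jaw":0,"linear":[0,0,0],"twist":4},{"jaw":0,"linear":[0,0,0],"twist":0},{"jaw":0,"linear":[0,0,0],"twist":0}]'
python3 -c "
from h import *
o=robot.get_obs();print('M',o['moment'].round(2))"
```

```text
time: 11.52
position: [0.5259, -0.0942, 0.1182]
tool_rot: [0.182, 0.983, -0.001, 0.0]
ft_force: [-3.1, -4.7, 6.3]
grip_width: 0.0117
grip_force: 30.0
M [-0.88  0.35 -0.01]
```

It turns freely, with almost no moment. 79° more.

```bash
python3 -m pendant '[{"jaw":0,"linear":[0,0,0],"twist":7},{"jaw":0,"linear":[0,0,0],"twist":7},{"jaw":0,"linear":[0,0,0],"twist":7},{"jaw":0,"linear":[0,0,0],"twist":7},{"jaw":0,"linear":[0,0,0],"twist":7},{"jaw":0,"linear":[0,0,0],"twist":7},{"jaw":0,"linear":[0,0,0],"twist":7},{"jaw":0,"linear":[0,0,0],"twist":7},{"jaw":0,"linear":[0,0,0],"twist":7},{"jaw":0,"linear":[0,0,0],"twist":7},{"jaw":0,"linear":[0,0,0],"twist":6},{"jaw":0,"linear":[0,0,0],"twist":3}]'
python3 -m pendant '[{"jaw":0,"linear":[0,0,0],"twist":0},{"jaw":0,"linear":[0,0,0],"twist":0}]'
python3 -c "
from h import *
o=robot.get_obs();print('M',o['moment'].round(2))"
```

```text
time: 12.52
position: [0.5247, -0.0949, 0.1179]
tool_rot: [0.767, 0.642, -0.002, 0.0]
ft_force: [-5.7, -8.4, 7.6]
grip_width: 0.0123
grip_force: 30.0
time: 12.68
position: [0.5247, -0.0949, 0.1179]
tool_rot: [0.766, 0.643, -0.002, 0.0]
ft_force: [-6.5, -8.8, 6.2]
grip_width: 0.0117
grip_force: 30.0
M [-1.62  0.84  0.04]
```

```bash
python3 -m pendant '[{"jaw":0,"linear":[0,0,-0.2],"twist":0},{"jaw":0,"linear":[0,0,-0.2],"twist":0},{"jaw":0,"linear":[0,0,0],"twist":0},{"jaw":0.6,"linear":[0,0,0],"twist":0},{"jaw":0.6,"linear":[0,0,0],"twist":0},{"jaw":0.6,"linear":[0,0,0],"twist":0},{"jaw":0.6,"linear":[0,0,0],"twist":0},{"jaw":0.6,"linear":[0,0,-1.5],"twist":0},{"jaw":0.6,"linear":[0,0,-2],"twist":0},{"jaw":0.6,"linear":[0,0,-2],"twist":0},{"jaw":0.6,"linear":[0,0,-2],"twist":0},{"jaw":0.6,"linear":[0,0,0],"twist":0}]'
python3 -m pendant '[{"jaw":0.6,"linear":[0,0,-2],"twist":0},{"jaw":0.6,"linear":[0,0,-2],"twist":0},{"jaw":0.6,"linear":[0,0,0],"twist":0},{"jaw":0.6,"linear":[0,0,0],"twist":0}]'
python3 - <<'E'
from h import *
c=cams.camera('side')
for k,ctr in(('L',(.523,-.092)),('R',(.493,-.257))):
    m=np.zeros(c['depth'].shape,bool);m[140:215,345:450]=1
    uv,p=cloud(c,m);s=(c['color'][uv[:,1],uv[:,0]].max(1)<70)&(np.hypot(*(p[:,:2]-ctr).T)<.027)&(p[:,2]>.1)
    zt=np.percentile(p[s,2],97);print(k,'top',zt.round(4),cv2.minAreaRect(np.float32(p[s&(p[:,2]>zt-.006)][:,:2]*1000)))
cv2.imwrite('pics/c8.png',cv2.resize(c['color'][110:230,330:490],None,fx=4,fy=4,interpolation=cv2.INTER_CUBIC))
E
```

```text
time: 13.68
position: [0.5282, -0.0934, 0.1999]
tool_rot: [0.766, 0.643, 0.002, 0.003]
ft_force: [0.8, 0.0, 0.2]
grip_width: 0.0518
grip_force: 0.0
time: 14.02
position: [0.5261, -0.0929, 0.2366]
tool_rot: [0.766, 0.643, 0.001, 0.001]
ft_force: [-0.6, -0.5, 0.6]
grip_width: 0.0523
grip_force: 0.0
L top 0.1247 ((522.461181640625, -91.72149658203125), (40.956241607666016, 12.918802261352539), 79.11634063720703)
R top 0.1246 ((492.3289794921875, -255.6563262939453), (37.09865951538086, 11.19306755065918), 79.13666534423828)
```

View pics/c8.png

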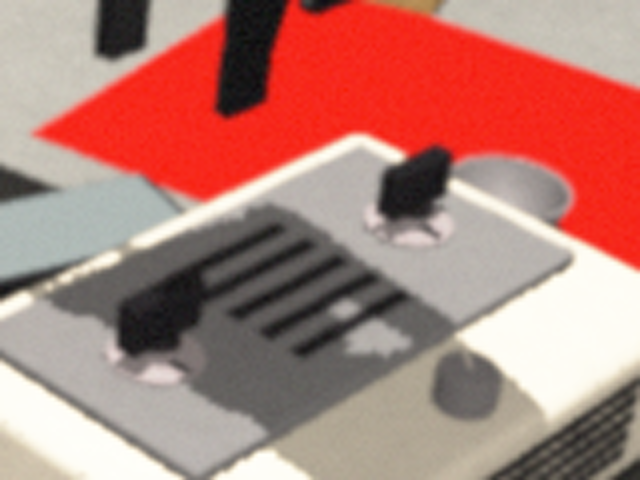

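The left head at (160,315) and the right head at (415,185) are now at the same height (0.1247 and 0.1246 m) and the same angle (79°). Each wing crosses its seat slot, and the gripper is clear.

```bash
python3 -c "
from rig import robot
print(robot.hand_in())"
```

```text
the job is handed in; nothing more can be done
None
```

The open fastener (at the left end of the cover in the top view) is now pressed down, turned a quarter turn clockwise and caught, and the job was handed in at about 14 s; I first gripped the latched fastener by mistake, because the wing directions were opposite to the description, and pressed it to its stop and twisted it slightly, but put it back to the same height and angle before doing the right one.

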